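# Bring a gift pack under the shelf lamp and switch the lamp on

### The arm

A 7-joint arm with a two-finger parallel gripper is mounted at the origin on the work surface. World frame = base frame: x ahead of the robot, y to its left, z up, the work surface at z = 0. Lengths are in m, angles in rad, forces in N, time in s.
With the tool pointing down it reaches from about 0.4 to 0.85 m from the base axis. Payload 10.4 kg.
Tool frame: the origin (TCP) lies midway between the tips of the shut fingers; the grasp point (between the pads) lies 19 mm behind it; y points along the fingers, x is the direction in which the jaws open and shut, and the axes are right-handed (so a half turn about y gives the same grasp; the last joint's range is limited). The gripper opens to 87 mm and grips with 3 to 60 N. Pads are 19 mm wide; open, the fingers measure 117 mm over their backs; the gripper's body (75 mm by 190 mm) begins 51 mm behind the grasp point.
Start: joints at [1.085, 0.332, -0.065, 1.46, 0.022, 1.35, -0.088], TCP at [0.279, -0.559, 0.223] pointing down, gripper open.
Joint ranges: [-2.6, 2.6], [-0.5, 2.12], [-1.47, 1.34], [0.16, 2.42], [-1.27, 4.41], [0.06, 2.06], [-2.6, 2.6]. Speed limits (rad/s): [2.22, 2.22, 2.79, 2.79, 3.14, 3.14, 3.14].

### API

Orientations are given as a unit quaternion [x, y, z, w].
In Python, from bench import r gives the robot as it stands. The module is installed in compiled form; this text tells all that it offers.
- The arm moves only by the tool arm_command, never from a script. Its argument "deltas" is one flat list of numbers, 6 for each row, row after row: the shift along the tool's x, y, z in m, then the turn, a rotation vector about the tool's x, y, z in degrees. In form: [tx, ty, tz, ax, ay, az, tx, ty, tz, ax, ay, az, ...]. A call has 1 to 8 rows; each row is the pose to reach, as a shift and turn from the pose commanded when the call began, along the tool's axes at that moment; what a row does not reach only later rows make up. A row lasts 1/8 s, in which the tool goes at most 62.5 mm and 10.7 degrees, less where a joint would pass 70% of its speed; a pose out of reach is approached as far as the arm can. A call with a gripper value outside its range is refused whole. "hand" is the opening, from 0 (shut) to 1 (fully open), set as the call begins (left out, the last holds). The fingers move at their own pace and stop on an object; "grip_force" is the grip in N (left out, the last holds). Time passes only in rows, so rows that repeat a pose let the fingers close. It gives the time, the measured TCP pose, the force and the opening at its end, in the units of the state.
- r.read_state(): the state, without advancing time (a new reading comes with each control period).
- r.camera(name): name is "scene" or "top" or "wrist"; returns a dict with "image" (384x512x3 uint8, red, green, blue), "intrinsics" (3x3 intrinsics, pixels), "world_from_camera" (4x4, takes a point from camera to world coordinates); the wrist camera has in their place "hand_eye" (4x4, takes a point from camera to tool coordinates, whose origin is the TCP and whose axes are the tool frame's). Camera axes: x right, y down, z forward; pixel columns grow to the right and rows downward; lengths in m; the calibration is good to about 2 mm. A picture is of the moment at which its call begins: read the wrist's pose just before it. There is no depth.
- r.close_job(): hands the job in, once; it reports no verdict.
Trained networks look in a picture, given as the dict that the camera call returned (one of the last four; its "shot" number tells which), for a name from the list of things; names that differ only in an ending like _2 or _b are one class to them, and where a whole thing is asked for, a point or a joint stands for the part that bears it (a point fixed in the world has none). Each returns a list of dicts, best first, with "conf" (0 to 1); they miss things now and then, are a little off and sometimes report something else, mostly with a low value. They report only what shows in the picture. A call takes as long as a camera call. They do not tell look-alikes from the thing itself.
- r.boxes_of(picture, query): "centre" ([row, column] in pixels, amid what is visible of it).
- r.regions_of(picture, query): "region" (384x512 bool, what is visible of it) and "centre" ([row, column] in pixels, amid what is visible of it).
The state is a dict: "time": time; "joint_positions": joint angles; "joint_vel": joint speeds; "joint_torque": joint torques, N m; "ee_pos": TCP position; "eef_rot": TCP orientation; "ft_force": force on the tool from outside, world axes, zero at the start; "torque": the same for the moment, N m; "width": finger opening in m.
Only numpy, scipy, OpenCV 4.12 (cv2) and the standard library are available. Lean on these libraries where they do the work, as an engineer would, in place of code of your own. Each camera call takes 0.05 s, during which the arm holds its last target.

### The job

Stand the chocolate-brown hexagonal pack upright in the tray of the carriage while the carriage is still out in the open, and let go of it. Then turn the handwheel until the carriage's red pointer is in line with the white mark on the bed, swing the orange lock lever all the way over towards the shelf, and last switch on the lamp by pushing the red switch pad under the shelf lip fully up from below. Leave the gold pack, the jar and the tape roll where they stand.

Things in the scene. Friction and masses are not known exactly. Their poses are not given: they have to be found in the camera images.
- stand: Fixed inspection stand, turned up to 0.1 rad. Origin on the table right below the shelf's front lip; x points away from the robot (lip to rear), y left along the bed, z up. All (x, y, z) below are in this frame, in mm. Grey bed 12 high, x -35..100, y -265..85.
- lip (a point): Middle of the lip's bottom edge, at (2, 115, 208), right in front of the switch. Dark steel shelf: deck x 0..170, y -65..175, top at z 230; the downturned lip is its front, x 0..4, z 208..230. Open below and in front, two uprights at the rear (x 142..174). A yellow sticker on deck and lip at y 115 shows where the switch is underneath.
- mark (a point): White line on the front strip of the bed, running along x, at (-20, 0, 12); the lip leaves it visible from above. The carriage pointer must stand in line with it.
- tray (a point): Centre of the inner floor of the aluminium carriage tray, 28 above the table. Inside 66 (x) by 106 (y), walls 12 above this floor and 5 thick. With joint carriage at 0 it stands at (55, -180, 28), clear of the shelf on the right; it moves to +y under the shelf. Axes as the stand's.
- pointer (a point): Point on the red pointer bar (6 wide, along x) that sticks out of the carriage's front beyond the lip; it lies at the tray's y, at x -30, z 24, and moves with the carriage.
- carriage (a joint): Travel of the carriage to +y in m, 0 (loading end) to 0.204; 0.180 = pointer in line with the mark. Geared to the handwheel: 0.075 m per rad. It stays where it is left.
- wheel (a joint): Angle of the handwheel in rad, growing counter-clockwise seen from above, 0 to 2.72; starts at 0 to 0.4, pointer at the mark at 2.4. Turns with about 0.1 N m and stays where it is left.
- rim_centre (a point): Centre of the handwheel's rim, at (-115, -170, 79), axis vertical. Black round rim 14 thick on a circle of radius 70; three 10 thick spokes along this point's own x axis (white spot on the rim there) and at +-120 degrees, dipping from the rim to a hub of radius 14 whose top is 16 below the rim's centre line. Turns with the wheel.
- lock (a joint): Lock lever in rad: 0 leaning 0.5 rad towards the robot (-x), 1.0 fully over towards the shelf (+x, locked). Starts at 0 to 0.25, turns with about 0.06 N m, stays where it is left.
- lock_tip (a point): Centre of the orange ball, 26 across, on the end of the 70 long lock lever (10 thick). The lever's pivot runs along y at (-105, 20, 34), on a block 70 by 50 whose top is at z 37.
- switch (a joint): Upward travel of the switch pad in m: 0 to 0.002 off (hanging down), 0.012 fully up = on. It takes about 4 to 5 N, and stays where it is left.
- switch_under (a point): Centre of the underside of the red switch pad, at (41, 115, 150) when off. Pad 50 (x) by 70 (y): its front edge is 16 behind the lip's front and, off, 58 below the lip's bottom edge. Black pod above it from z 164 up, x 26..71. Shut fingers tilted 35 to 45 degrees can come in below the lip from the robot's side; lifting them pushes the pad's front edge up.
- choc_pack: Hexagonal chocolate pack, dark brown hexagon faces, gold sides, white label, 0.35 kg or so. It stands upright on one flat: 90 high, 104 wide (across corners, own y), 50 thick (own x, the way to grip it); the flat it stands on is 50 by 52. Origin: centre of its underside, z up.
- gold_pack: Bystander: same shape and size with gold faces and kraft sides. It and the brown pack may swap places. Leave alone.
- jar: Bystander: amber jar, 64 across, 90 tall, origin at its underside. Leave alone.
- tape: Bystander: roll of kraft tape lying flat, 100 across, 48 high, origin at its underside. Leave alone.
There are look-alikes about, which are no part of the job. What is shaped like the choc_pack but green is not meant.

How it is judged:
On the way, in this order (a step that is already met when the one before it is completed fails the run):
1. the brown pack stands upright in the tray, released, with the carriage still out in the open (less than 60 mm of travel) (x of choc_pack in the frame of tray between -0.015 and 0.015 m and y of choc_pack in the frame of tray between -0.028 and 0.028 m and z of choc_pack in the frame of tray between -0.005 and 0.005 m and angle between choc_pack's own z axis and vertical below 0.1 rad and contact force between the fingers and choc_pack below 0.2 N and linear speed of choc_pack below 0.03 m/s and value of joint carriage below 0.06 m), for 0.2 s.
2. the handwheel has brought the carriage, with the pack upright in it, to the mark (within 8 mm) (x of choc_pack in the frame of tray between -0.015 and 0.015 m and y of choc_pack in the frame of tray between -0.028 and 0.028 m and z of choc_pack in the frame of tray between -0.005 and 0.005 m and angle between choc_pack's own z axis and vertical below 0.1 rad and value of joint carriage between 0.172 and 0.188 m), for 0.2 s.
3. the lock lever is over towards the shelf, the carriage at the mark (value of joint carriage between 0.172 and 0.188 m and value of joint lock above 0.85 rad), for 0.2 s.
4. the switch pad is pushed up (all of step 3 and value of joint switch above 0.009 m), for 0.1 s.
At the end, for the whole second after the job is handed in: The brown pack stands upright (within 0.1 rad) on the tray floor, within 15 mm (x) and 28 mm (y) of its centre, released and at rest; the carriage is at 0.180 m within 8 mm; the lock lever is past 0.85 rad; the switch pad is up by more than 9 mm (all of step 4 and x of choc_pack in the frame of tray between -0.015 and 0.015 m and y of choc_pack in the frame of tray between -0.028 and 0.028 m and z of choc_pack in the frame of tray between -0.005 and 0.005 m and angle between choc_pack's own z axis and vertical below 0.1 rad and contact force between the fingers and choc_pack below 0.2 N and linear speed of choc_pack below 0.03 m/s); the robot touches nothing.
It fails at once if the gold pack is moved by more than 30 mm (distance of gold_pack from where it was at the start of the episode above 0.03 m).
It fails at once if the jar is moved by more than 30 mm (distance of jar from where it was at the start of the episode above 0.03 m).
It fails at once if the tape roll is moved by more than 30 mm (distance of tape from where it was at the start of the episode above 0.03 m).
It also fails if it takes over 72 s, if anything falls off the work surface, if the arm or the gripper's body presses on something with over 40 N, if the wrist force passes 120 N, or if a joint passes its speed limit or range.

## Working session

There is one attempt and no reset: what is moved stays moved. The work goes in short steps, Python scripts to look and compute and a tool call to move; the robot and the scene stay as the last step left them, time stands still between calls to the robot, and variables do not carry over. Pictures are saved under pics/ and viewed, and the job is handed in when it is done.

Besides the shell and the picture viewer there is one more tool, called after "Request:" as name(argument=value, ...), one argument or row to a line, values as JSON. arm_command: Moves the arm, as the interface text tells. Its arguments: {"type":"object","properties":{"deltas":{"type":"array","items":{"type":"number"}},"hand":{"type":"number"},"grip_force":{"type":"number"}},"required":["deltas"]}

```bash
mkdir -p pics; ls; cat > h.py <<'E'
import numpy as np, cv2
from scipy.spatial.transform import Rotation as R
from bench import r
def save(p,n): cv2.imwrite(f'pics/{n}.png',p['image'][:,:,::-1])
def ray(p,rc,T=None):
    K=p['intrinsics'];T=p['world_from_camera'] if T is None else T
    d=np.linalg.inv(K)@np.array([rc[1],rc[0],1.]);return T[:3,3],T[:3,:3]@d
def atz(p,rc,z,T=None):
    o,d=ray(p,rc,T);return o+d*(z-o[2])/d[2]
def proj(p,X,T=None):
    T=p['world_from_camera'] if T is None else T
    c=np.linalg.inv(T)@np.append(X,1);q=p['intrinsics']@c[:3];return q[1]/q[2],q[0]/q[2]
def tool():
    s=r.read_state();T=np.eye(4);T[:3,:3]=R.from_quat(s['eef_rot']).as_matrix();T[:3,3]=s['ee_pos'];return T
E
python3 - <<'E'
from h import *
s=r.read_state();print(s)
np.set_printoptions(precision=3,suppress=True)
for c in ['scene','top','wrist']:
    p=r.camera(c);save(p,c+'0');print(c,p['intrinsics'],p.get('world_from_camera',p.get('hand_eye')))
    for q in ['choc_pack','gold_pack','jar','tape','mark','tray','pointer','rim_centre','lock_tip','switch_under','lip']:
        try: print(q,[(np.round(b['centre']),round(b['conf'],2)) for b in r.boxes_of(p,q)][:3])
        except Exception as e: print(q,e)
E
```

```text
pics
{'time': 0.0, 'joint_positions': array([ 1.08539371,  0.33286197, -0.06470022,  1.46096393,  0.02160742,
        1.34989201, -0.08853114]), 'joint_vel': array([-0.00112881,  0.00014021, -0.00021477, -0.00064457,  0.00036642,
        0.00047081, -0.00107176]), 'joint_torque': array([ 3.01199321e-06, -6.23258686e+01,  2.49832054e-02, -3.89890301e+01,
       -6.12529577e-02,  3.98882374e-02,  1.55703947e-04]), 'ee_pos': array([ 0.27885154, -0.55890308,  0.22174933]), 'eef_rot': array([-0.60109908,  0.37244745, -0.37156134,  0.60158537]), 'ft_force': array([-0.02581783,  0.12462001,  0.21286233]), 'torque': array([-0.01997512,  0.03298377, -0.06968244]), 'width': 0.08713295549350908}
scene [[395.547   0.    259.283]
 [  0.    395.547 189.438]
 [  0.      0.      1.   ]] [[ 0.453  0.641 -0.62   1.156]
 [ 0.891 -0.332  0.309 -0.354]
 [-0.008 -0.692 -0.722  0.892]
 [ 0.     0.     0.     1.   ]]
choc_pack [(array([136., 336.]), 0.82), (array([156., 335.]), 0.66), (array([219., 298.]), 0.59)]
gold_pack [(array([154., 382.]), 0.98)]
jar [(array([154., 382.]), 0.69), (array([322., 141.]),
[... 736 characters left out ...]
87.]), 0.66), (array([220., 287.]), 0.31)]
tape [(array([119., 111.]), 0.76)]
mark [(array([156., 234.]), 0.58), (array([222., 216.]), 0.29)]
tray [(array([164., 286.]), 0.6)]
pointer [(array([161., 286.]), 0.97)]
rim_centre [(array([220., 286.]), 0.84)]
lock_tip [(array([221., 215.]), 0.58)]
switch_under [(array([163., 286.]), 0.21)]
lip [(array([156., 233.]), 0.97)]
wrist [[339.765   0.    259.76 ]
 [  0.    339.765 189.476]
 [  0.      0.      1.   ]] [[ 1.     0.001 -0.     0.   ]
 [ 0.001 -0.287  0.958 -0.16 ]
 [ 0.001 -0.958 -0.287  0.079]
 [ 0.     0.     0.     1.   ]]
choc_pack []
gold_pack []
jar []
tape []
mark []
tray []
pointer []
rim_centre []
lock_tip []
switch_under []
lip []
```

View pics/scene0.png

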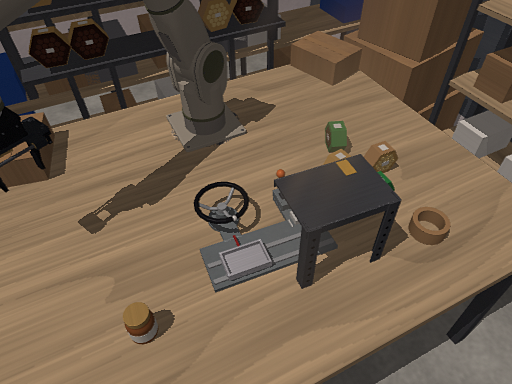

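View pics/top0.png

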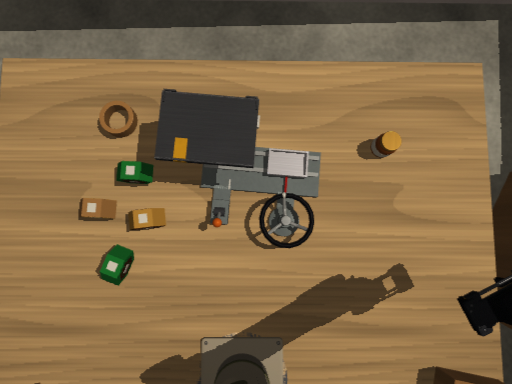

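View pics/wrist0.png

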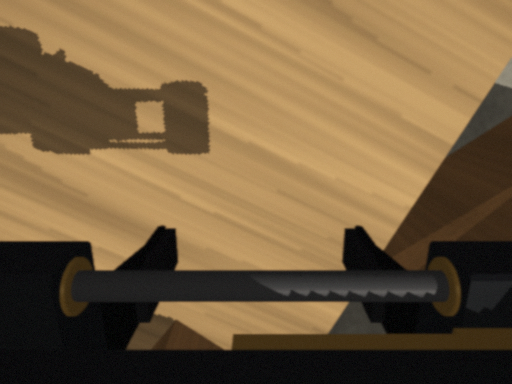

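```bash
python3 - <<'E'
import cv2
a=cv2.imread('pics/top0.png');cv2.imwrite('pics/t1.png',cv2.resize(a[145:290,75:235],None,fx=5,fy=4.1,interpolation=cv2.INTER_CUBIC)[:600,:800])
cv2.imwrite('pics/t2.png',cv2.resize(a[80:260,150:330],None,fx=3.3,fy=3.3,interpolation=cv2.INTER_CUBIC))
a=cv2.imread('pics/scene0.png');cv2.imwrite('pics/s1.png',cv2.resize(a[110:290,190:410],None,fx=3.3,fy=3.3,interpolation=cv2.INTER_CUBIC))
E
```

```text
(no output)
```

View pics/t1.png

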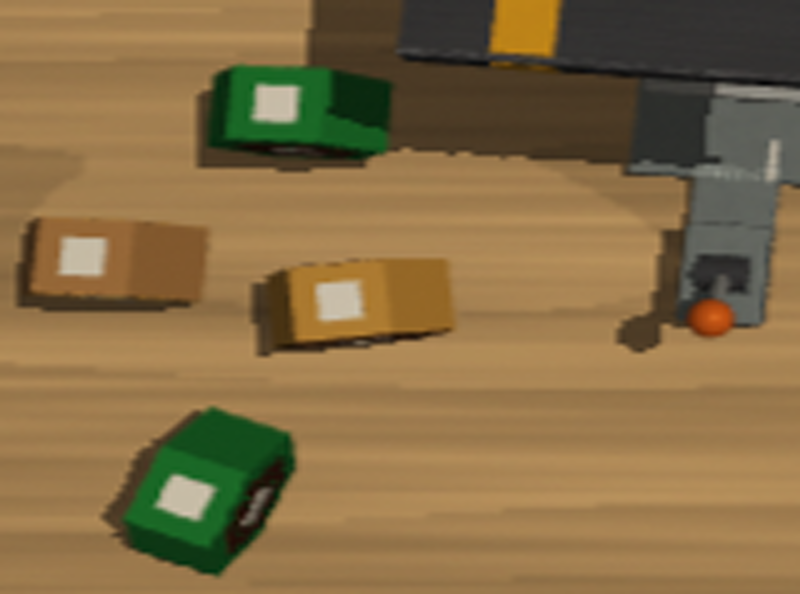

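View pics/t2.png

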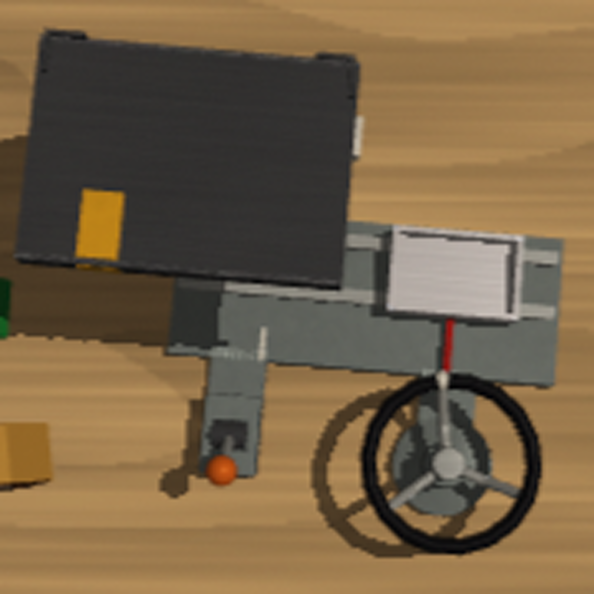

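View pics/s1.png

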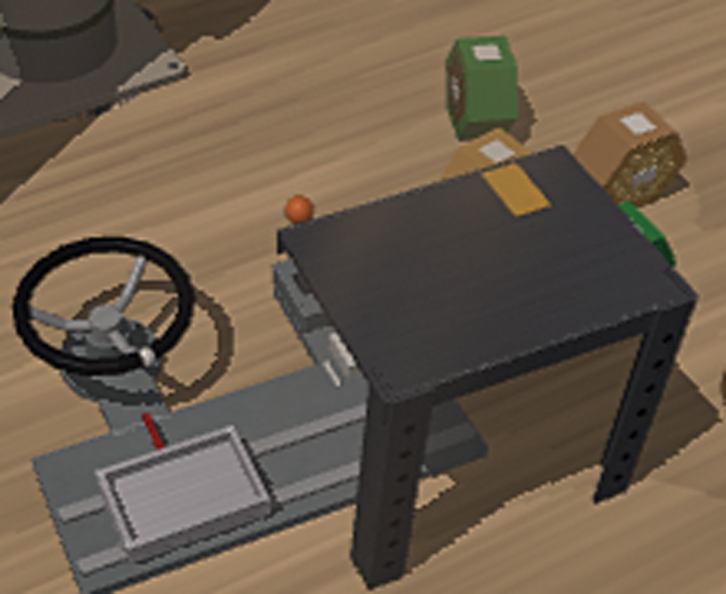

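```bash
cat > fit.py <<'E'
from h import *
import pickle
from scipy.optimize import least_squares
p=r.camera('top');s=r.camera('scene')
for n,q in (('top',p),('scene',s)): pickle.dump(q,open(n+'.pkl','wb'))
f=lambda u,v:(80+v/3.3,150+u/3.3)
g=lambda u,v:(110+v/3.3,190+u/3.3)
obs=[(p,f(19,258),(0,175,230)),(p,f(342,282),(0,-65,230)),(p,f(357,62),(170,-65,230)),
(p,f(262,360),(-35,0,12)),(p,f(552,386),(-35,-265,12)),(p,f(563,240),(100,-265,12)),(p,f(165,353),(-35,85,12)),(p,f(451,463),(-115,-170,79)),
(s,g(694,293),(170,175,230)),(s,g(564,146),(0,175,230)),(s,g(280,232),(0,-65,230)),(s,g(377,397),(170,-65,230)),(s,g(32,460),(-35,-265,12)),(s,g(85,596),(100,-265,12)),(s,g(103,306),(-115,-170,79))]
def W(a,X):
    c,t=np.cos(a[2]),np.sin(a[2]);X=np.array(X)/1000
    return np.array([a[0]+c*X[0]-t*X[1],a[1]+t*X[0]+c*X[1],X[2]])
res=lambda a:np.concatenate([np.array(proj(q,W(a,X)))-px for q,px,X in obs])
o=least_squares(res,[.55,.05,-.09],loss='soft_l1')
print(o.x);print(np.round(res(o.x).reshape(-1,2),1))
np.save('stand.npy',o.x)
a=o.x
for n,X in dict(rim=(-115,-170,79),mark=(-20,0,12),pivot=(-105,20,34),tray0=(55,-180,28),sw=(41,115,150)).items(): print(n,np.round(W(a,X),4))
t1=lambda u,v:(145+v/4.1,75+u/5)
for n,px,z in [('c1',t1(288,268),.09),('c2',t1(385,258),.09),('c3',t1(391,337),.09),('c4',t1(293,350),.09),('r1',t1(450,258),.045),('r2',t1(455,330),.045),('lab',t1(340,300),.09),('ball',t1(712,318),.095)]:
    print(n,np.round(atz(p,px,z),4))
print('wheelspot',atz(p,f(443,378),.086)-W(a,(-115,-170,79)))
print('pointer',[np.round(atz(p,f(*k),.024),4) for k in [(450,322),(445,370)]])
E
python3 fit.py
```

```text
[ 0.57669866  0.0395759  -0.0766346 ]
[[-0.4 -1.7]
 [ 0.6 -0.2]
 [-0.7  0.8]
 [-0.4 -0.5]
 [-0.8  0.5]
 [-1.  -0.1]
 [-0.6  0.4]
 [-0.7 -0.2]
 [-0.3  0.6]
 [-1.3 -1.1]
 [-1.3 -1.5]
 [ 1.   1.9]
 [-1.1 -0.7]
 [-1.  -1.2]
 [-1.5 -0.3]]
rim [ 0.449  -0.1211  0.079 ]
mark [0.5568 0.0411 0.012 ]
pivot [0.4735 0.0676 0.034 ]
tray0 [ 0.6178 -0.1441  0.028 ]
sw [0.6264 0.1511 0.15  ]
c1 [0.4711 0.3017 0.09  ]
c2 [0.4781 0.249  0.09  ]
c3 [0.4256 0.2439 0.09  ]
c4 [0.4167 0.2968 0.09  ]
r1 [0.4813 0.2229 0.045 ]
r2 [0.4313 0.2185 0.045 ]
lab [0.4499 0.2726 0.09  ]
ball [0.4392 0.0689 0.095 ]
wheelspot [0.06905289 0.00665731 0.007     ]
pointer [array([ 0.5749, -0.1275,  0.024 ]), array([ 0.5316, -0.1228,  0.024 ])]
```

```bash
cat >> h.py <<'E'
np.set_printoptions(precision=4,suppress=True)
def W(X):
    a=np.load('stand.npy');c,t=np.cos(a[2]),np.sin(a[2]);X=np.array(X)/1000
    return np.array([a[0]+c*X[0]-t*X[1],a[1]+t*X[0]+c*X[1],X[2]])
def ori(yaw,tilt=0):
    """tool x horizontal at world yaw; tool y down, tilted by tilt (rad) about tool x. returns matrix"""
    x=np.array([np.cos(yaw),np.sin(yaw),0]);y=np.array([0,0,-1.]);z=np.cross(x,y)
    return np.stack([x,y,z],1)@R.from_euler('x',tilt).as_matrix()
def delta(P,M):
    T=tool();t=T[:3,:3].T@(np.array(P)-T[:3,3]);v=R.from_matrix(T[:3,:3].T@M).as_rotvec(degrees=True)
    print('d',np.round(t,4).tolist(),np.round(v,2).tolist())
E
python3 - <<'E'
from h import *
T=tool();print(T)
for y in (.13,.13+np.pi): delta([.5,-.15,.28],ori(y));delta([.449,.2725,.25],ori(y))
E
```

```text
[[ 0.4465  0.0001  0.8948  0.2791]
 [-0.8948 -0.0001  0.4465 -0.5592]
 [ 0.0001 -1.      0.0001  0.2226]
 [ 0.      0.      0.      1.    ]]
d [-0.2676, -0.0574, 0.3804] [0.0, -70.93, 0.01]
d [-0.6684, -0.0275, 0.5234] [0.0, -70.93, 0.01]
d [-0.2676, -0.0574, 0.3804] [-0.01, 109.07, 0.0]
d [-0.6684, -0.0275, 0.5234] [-0.01, 109.07, 0.0]
```

Request:
arm_command(
  deltas=[-0.268,-0.057,0.38,0,-40,0,-0.268,-0.057,0.38,0,-40,0,-0.268,-0.057,0.38,0,-40,0,-0.268,-0.057,0.38,0,-40,0,-0.268,-0.057,0.38,0,-40,0,-0.268,-0.057,0.38,0,-40,0,-0.268,-0.057,0.38,0,-40,0,-0.268,-0.057,0.38,0,-40,0],
  hand=1,
)

```text
time: 2.9
ee_pos: [0.5008, -0.1461, 0.2804]
eef_rot: [-0.692, 0.142, -0.143, 0.693]
ft_force: [-0.0, -0.4, 0.0]
width: 0.0871
```

```bash
python3 - <<'E'
from h import *
s=r.read_state();print(s['time'],s['joint_positions'],s['ft_force']);print(tool())
delta([.449,.2725,.25],ori(.13))
E
```

```text
2.9 [ 0.6489  0.1079 -0.4865  1.6204  0.0505  1.4245 -0.2481] [-0.0351 -0.3652  0.0025]
[[ 0.9188  0.0014  0.3946  0.5008]
 [-0.3946  0.0002  0.9188 -0.1461]
 [ 0.0012 -1.      0.0007  0.2804]
 [ 0.      0.      0.      1.    ]]
d [-0.2128, 0.0304, 0.3641] [-0.02, -30.69, 0.08]
```

Request:
arm_command(
  deltas=[-0.213,0.03,0.364,0,-30.7,0,-0.213,0.03,0.364,0,-30.7,0,-0.213,0.03,0.364,0,-30.7,0,-0.213,0.03,0.364,0,-30.7,0,-0.213,0.03,0.364,0,-30.7,0,-0.213,0.03,0.364,0,-30.7,0,-0.213,0.03,0.364,0,-30.7,0,-0.213,0.03,0.364,0,-30.7,0],
)

```text
time: 3.9
ee_pos: [0.4472, 0.2729, 0.2494]
eef_rot: [-0.705, -0.047, 0.047, 0.706]
ft_force: [-0.1, 0.5, 0.7]
width: 0.087
```

```bash
python3 - <<'E'
from h import *
import pickle
T=tool();p=r.camera('wrist');save(p,'w1');p['T']=T@p['hand_eye'];pickle.dump(p,open('w1.pkl','wb'))
print(T, [(b['centre'],b['conf']) for b in r.boxes_of(p,'choc_pack')])
s=r.read_state();print(s['time'],s['joint_positions'])
delta([.449,.2725,.25],ori(.13))
E
```

```text
[[ 0.9912 -0.0009 -0.1322  0.4472]
 [ 0.1322  0.0017  0.9912  0.2729]
 [-0.0007 -1.      0.0018  0.2494]
 [ 0.      0.      0.      1.    ]] [([161.5, 266.4], 0.74), ([335.8, 233.7], 0.7), ([139.5, 393.3], 0.68), ([73.2, 144.1], 0.57)]
4.0 [ 0.1718  0.1841 -0.8871  1.65    0.1452  1.3769 -0.6084]
d [0.0004, -0.0006, 0.0036] [0.01, -0.19, -0.01]
```

View pics/w1.png

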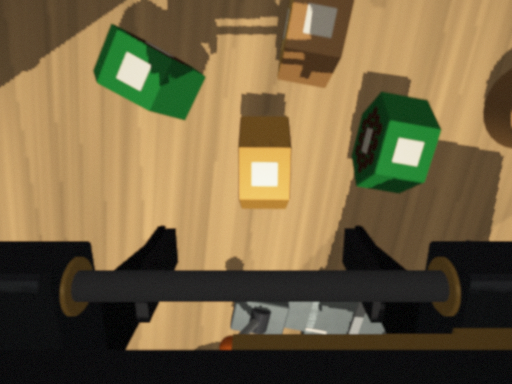

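```bash
python3 - <<'E'
from h import *
import pickle
p=pickle.load(open('w1.pkl','rb'));T=p['T']
for c in [(150,239.5),(150,290.5),(207,239),(207,289.5),(174,265),(178,265)]: print(c,atz(p,c,.09,T))
E
```

```text
(150, 239.5) [0.425  0.2927 0.09  ]
(150, 290.5) [0.4729 0.2991 0.09  ]
(207, 239) [0.4311 0.2357 0.09  ]
(207, 289.5) [0.481  0.2424 0.09  ]
(174, 265) [0.4522 0.2727 0.09  ]
(178, 265) [0.4527 0.2687 0.09  ]
```

```bash
python3 - <<'E'
from h import *
delta([.4505,.270,.05],ori(.13))
E
```

```text
d [0.0016, 0.1994, 0.0009] [0.01, -0.19, -0.01]
```

Request:
arm_command(
  deltas=[0.002,0.1,0.001,0,0,0,0.002,0.1,0.001,0,0,0,0.002,0.15,0.001,0,0,0,0.002,0.199,0.001,0,0,0,0.002,0.199,0.001,0,0,0,0.002,0.199,0.001,0,0,0],
)

```text
time: 4.75
ee_pos: [0.4522, 0.2701, 0.0524]
eef_rot: [-0.706, -0.045, 0.043, 0.706]
ft_force: [0.0, -0.1, 0.4]
width: 0.0872
```

Request:
arm_command(
  deltas=[0,0,0,0,0,0,0,0,0,0,0,0,0,0,0,0,0,0,0,0,0,0,0,0,0,0,0,0,0,0],
  hand=0,
  grip_force=25,
)

```text
time: 5.38
ee_pos: [0.4512, 0.2702, 0.0506]
eef_rot: [-0.706, -0.045, 0.044, 0.706]
ft_force: [0.2, 0.6, 1.8]
width: 0.0497
```

```bash
python3 - <<'E'
from h import *
s=r.read_state();print(s['time'],s['width'],s['ft_force']);print(tool())
E
```

```text
5.375 0.049729589742284336 [0.1674 0.5818 1.7775]
[[ 0.9921  0.0004 -0.1256  0.4512]
 [ 0.1256  0.0001  0.9921  0.2702]
 [ 0.0004 -1.      0.      0.0506]
 [ 0.      0.      0.      1.    ]]
```

```bash
python3 - <<'E'
from h import *
import pickle
p=pickle.load(open('top.pkl','rb'))
f=lambda u,v:(80+v/3.3,150+u/3.3)
P=[atz(p,f(*k),.040) for k in [(390,226),(523,236),(520,322),(386,310)]]
print(P,np.mean(P,0),W((55,-166,28)))
delta([.45,.27,.25],ori(.126))
E
```

```text
[array([ 0.6583, -0.0727,  0.04  ]), array([ 0.6503, -0.1911,  0.04  ]), array([ 0.573 , -0.1876,  0.04  ]), array([ 0.5827, -0.0692,  0.04  ])] [ 0.6161 -0.1301  0.04  ] [ 0.6188 -0.1301  0.028 ]
d [-0.0011, -0.1994, -0.0001] [-0.0, -0.0, 0.02]
```

Request:
arm_command(
  deltas=[0,-0.03,0,0,0,0,0,-0.08,0,0,0,0,0,-0.14,0,0,0,0,0,-0.2,0,0,0,0],
)

```text
time: 5.88
ee_pos: [0.4503, 0.2698, 0.2518]
eef_rot: [0.706, 0.044, -0.045, -0.705]
ft_force: [1.6, 0.2, -3.4]
width: 0.0501
```

```bash
python3 - <<'E'
from h import *
s=r.read_state();print(s['width'],s['ft_force'])
delta([.48,-.12,.25],ori(-.0766))
E
```

```text
0.050137775324435314 [ 1.6305  0.1869 -3.4018]
d [-0.0196, 0.0021, -0.3905] [0.04, 11.63, -0.06]
```

Request:
arm_command(
  deltas=[-0.005,0,-0.05,0,2,0,-0.008,0,-0.1,0,3,0,-0.01,0,-0.16,0,5,0,-0.012,0,-0.22,0,7,0,-0.014,0,-0.28,0,9,0,-0.017,0,-0.33,0,10,0,-0.019,0.002,-0.37,0,11.6,0,-0.02,0.002,-0.39,0,11.6,0],
)

```text
time: 6.88
ee_pos: [0.4794, -0.1213, 0.2477]
eef_rot: [-0.706, 0.029, -0.027, 0.707]
ft_force: [-0.5, -0.2, -3.7]
width: 0.0496
```

```bash
python3 - <<'E'
from h import *
s=r.read_state();print(s['width'],s['ft_force'])
delta([.6178,-.1301,.15],ori(-.0766))
delta([.6178,-.1301,.079],ori(-.0766))
E
```

```text
0.049570337018826294 [-0.5214 -0.2038 -3.6812]
d [0.1388, 0.0975, 0.0021] [-0.01, -0.14, -0.1]
d [0.1389, 0.1685, 0.0021] [-0.01, -0.14, -0.1]
```

Request:
arm_command(
  deltas=[0.05,0,0.001,0,0,0,0.1,0,0.002,0,0,0,0.139,0.02,0.002,0,0,0,0.139,0.06,0.002,0,0,0,0.139,0.095,0.002,0,0,0,0.139,0.095,0.002,0,0,0],
)

```text
time: 7.62
ee_pos: [0.617, -0.1266, 0.1505]
eef_rot: [-0.706, 0.029, -0.024, 0.707]
ft_force: [0.4, -0.2, -3.2]
width: 0.0499
```

```bash
python3 - <<'E'
from h import *
s=r.read_state();print(s['width'],s['ft_force'])
p=r.camera('scene');i=p['image'][130:310,170:330];cv2.imwrite('pics/s2.png',cv2.resize(i[:,:,::-1],None,fx=3.3,fy=3.3,interpolation=cv2.INTER_CUBIC))
p=r.camera('wrist');save(p,'w2')
delta([.6178,-.1301,.079],ori(-.0766))
E
```

```text
0.04986239276456223 [ 0.3958 -0.1876 -3.2093]
d [-0.0014, 0.0757, -0.003] [-0.02, 0.06, 0.04]
```

View pics/s2.png

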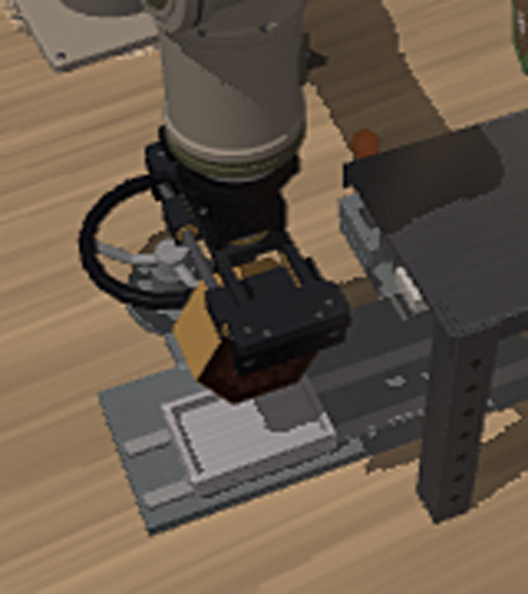

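View pics/w2.png

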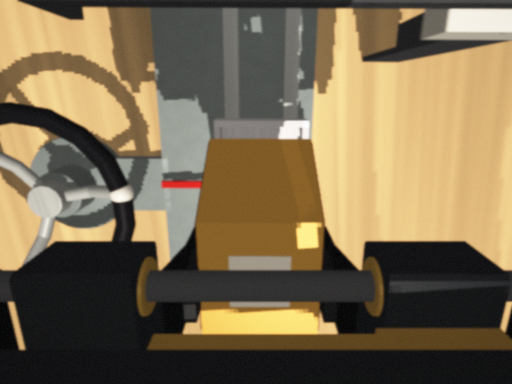

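Request:
arm_command(
  deltas=[-0.001,0.03,-0.003,0,0,0,-0.001,0.055,-0.003,0,0,0,-0.001,0.065,-0.003,0,0,0,-0.001,0.071,-0.003,0,0,0,-0.001,0.071,-0.003,0,0,0],
)

```text
time: 8.35
ee_pos: [0.6182, -0.1307, 0.0835]
eef_rot: [0.707, -0.027, 0.027, -0.707]
ft_force: [0.4, -0.5, -2.8]
width: 0.0498
```

```bash
python3 - <<'E'
from h import *
s=r.read_state();print(s['width'],s['ft_force'])
p=r.camera('scene');i=p['image'][130:310,170:330];cv2.imwrite('pics/s3.png',cv2.resize(i[:,:,::-1],None,fx=3.3,fy=3.3,interpolation=cv2.INTER_CUBIC))
delta([.6178,-.1301,.079],ori(-.0766))
E
```

```text
0.0497617721279089 [ 0.3933 -0.5315 -2.7718]
d [-0.0005, 0.0046, 0.0007] [0.01, 0.01, 0.08]
```

View pics/s3.png

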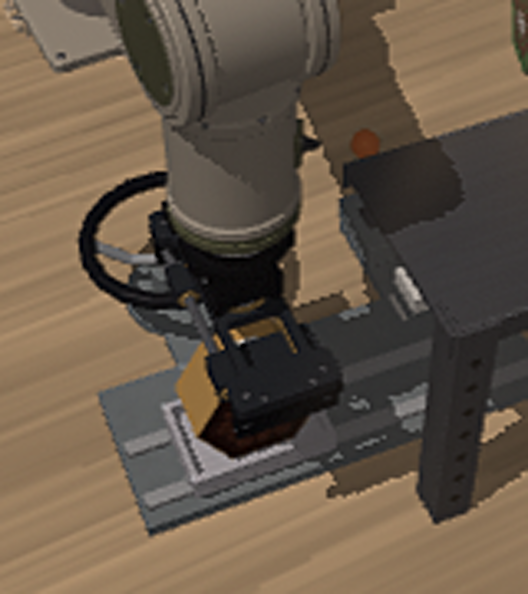

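Request:
arm_command(
  deltas=[0,0.003,0,0,0,0,0,0.005,0,0,0,0,0,0.005,0,0,0,0],
)

```text
time: 8.78
ee_pos: [0.6181, -0.1308, 0.0786]
eef_rot: [0.707, -0.027, 0.027, -0.706]
ft_force: [-1.8, 0.4, 5.2]
width: 0.0499
```

Touching the floor (force +5 N). Release.

Request:
arm_command(
  deltas=[0,0,0,0,0,0,0,0,0,0,0,0,0,0,0,0,0,0,0,0,0,0,0,0],
  hand=1,
)

```text
time: 9.28
ee_pos: [0.6177, -0.1308, 0.0775]
eef_rot: [0.707, -0.027, 0.027, -0.707]
ft_force: [0.1, -0.2, -0.3]
width: 0.0814
```

Request:
arm_command(
  deltas=[0,-0.04,0,0,0,0,0,-0.1,0,0,0,0,0,-0.16,0,0,0,0,-0.05,-0.17,-0.05,0,0,0,-0.11,-0.17,-0.08,0,0,0,-0.16,-0.17,-0.08,0,0,0],
  hand=1,
)

```text
time: 10.02
ee_pos: [0.4501, -0.2004, 0.2475]
eef_rot: [0.707, -0.028, 0.028, -0.707]
ft_force: [-0.5, 0.3, 1.1]
width: 0.0868
```

```bash
python3 - <<'E'
from h import *
import pickle
s=r.read_state();print(s['time'],s['width'],s['ft_force'],s['joint_positions'])
p=r.camera('scene');i=p['image'][130:310,170:330];cv2.imwrite('pics/s4.png',cv2.resize(i[:,:,::-1],None,fx=3.3,fy=3.3,interpolation=cv2.INTER_CUBIC))
p=r.camera('top');i=p['image'][80:260,150:330];cv2.imwrite('pics/t4.png',cv2.resize(i[:,:,::-1],None,fx=3.3,fy=3.3,interpolation=cv2.INTER_CUBIC))
E
```

```text
10.025 0.08684081786412881 [-0.5185  0.3287  1.1245] [ 0.8392  0.0574 -0.528   1.7394  0.0296  1.3522  0.2258]
```

View pics/s4.png

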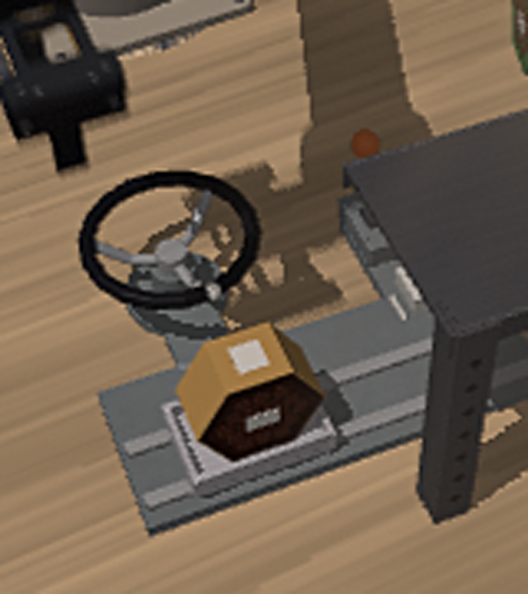

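View pics/t4.png

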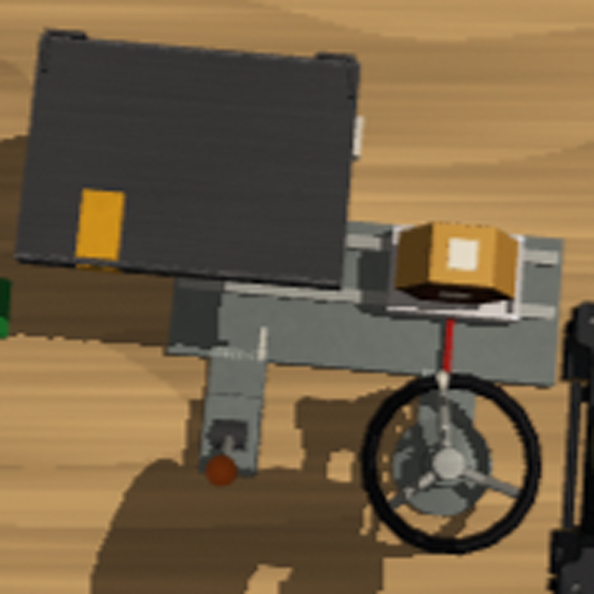

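```bash
python3 - <<'E'
from h import *
a=-.5
P=W((-115+40*np.cos(a),-170+40*np.sin(a),140));print(P)
delta(P,ori(np.pi/2-.0766))
p=r.camera('top');f=lambda u,v:(80+v/3.3,150+u/3.3)
print(atz(p,f(462,254),.118),W((55,-166,118)))
E
```

```text
[ 0.4826 -0.1429  0.14  ]
d [0.0317, 0.1069, 0.0599] [-0.02, -90.28, -0.26]
[ 0.6176 -0.1272  0.118 ] [ 0.6188 -0.1301  0.118 ]
```

Request:
arm_command(
  deltas=[0.032,0,0.06,0,-10,0,0.032,0,0.06,0,-20,0,0.032,0,0.06,0,-30,0,0.032,0,0.06,0,-40,0,0.032,0,0.06,0,-50,0,0.032,0,0.06,0,-60,0,0.032,0.05,0.06,0,-70,0,0.032,0.1,0.06,0,-80,0],
  hand=0,
)

```text
time: 11.18
ee_pos: [0.4901, -0.1404, 0.1468]
eef_rot: [0.558, 0.436, -0.435, -0.557]
ft_force: [0.9, -0.4, -0.1]
width: 0.0147
```

```bash
python3 - <<'E'
from h import *
a=-.5
P=W((-115+40*np.cos(a),-170+40*np.sin(a),140))
delta(P,ori(np.pi/2-.0766));s=r.read_state();print(s['width'],s['joint_positions'])
E
```

```text
d [-0.0043, 0.0068, 0.0067] [0.14, -9.61, 0.03]
0.014657488727065817 [ 0.8008  0.1967 -0.67    1.8319  0.1326  1.1555  1.4133]
```

Request:
arm_command(
  deltas=[-0.004,0.007,0.007,0,-9.6,0,-0.004,0.007,0.007,0,-9.6,0,-0.004,0.007,0.007,0,-9.6,0],
)

```text
time: 11.55
ee_pos: [0.4821, -0.1428, 0.1415]
eef_rot: [0.522, 0.478, -0.477, -0.521]
ft_force: [-0.1, 0.6, 0.9]
width: 0.0004
```

```bash
python3 - <<'E'
from h import *
a=-.5
P=W((-115+40*np.cos(a),-170+40*np.sin(a),57))
T=tool();p=r.camera('wrist');save(p,'w5')
delta(P,ori(np.pi/2-.0766));s=r.read_state();print(s['width'],s['joint_positions'],s['ft_force'])
E
```

```text
d [-0.0, 0.0845, -0.0004] [0.11, -0.54, -0.01]
0.0005138520798067724 [ 0.8267  0.1881 -0.685   1.8541  0.1304  1.1423  1.5808] [ 0.0457 -0.2469  1.2469]
```

View pics/w5.png

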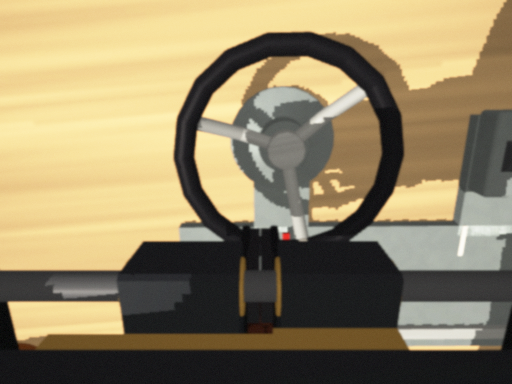

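Request:
arm_command(
  deltas=[0,0.04,0,0,0,0,0,0.065,0,0,0,0,0,0.075,0,0,0,0,0,0.083,0,0,0,0,0,0.083,0,0,0,0],
)

```text
time: 12.22
ee_pos: [0.4811, -0.1431, 0.0579]
eef_rot: [0.521, 0.479, -0.479, -0.52]
ft_force: [-0.2, -0.2, -0.1]
width: 0.0005
```

```bash
cat > arc.py <<'E'
from h import *
import sys
# rows: finger angles; tool deltas
M=ori(np.pi/2-.0766);T=tool()
print(T[:3,3],r.read_state()['ft_force'])
out=[]
for a in map(float,sys.argv[2:]):
    P=W((-115+40*np.cos(a),-170+40*np.sin(a),float(sys.argv[1])))
    out+=np.round(T[:3,:3].T@(P-T[:3,3]),3).tolist()+[0,0,0]
print(out)
E
python3 arc.py 57 -.35 -.2 -.05 .1 .25 .4 .55 .7
```

```text
[ 0.4811 -0.1431  0.0579] [-0.1878 -0.2492 -0.1047]
[0.006, 0.001, -0.004, 0, 0, 0, 0.012, 0.001, -0.005, 0, 0, 0, 0.018, 0.001, -0.006, 0, 0, 0, 0.023, 0.001, -0.006, 0, 0, 0, 0.029, 0.001, -0.005, 0, 0, 0, 0.035, 0.001, -0.003, 0, 0, 0, 0.04, 0.001, -0.0, 0, 0, 0, 0.045, 0.001, 0.003, 0, 0, 0]
```

Request:
arm_command(
  deltas=[0.004,0,-0.003,0,0,0,0.009,0,-0.0045,0,0,0,0.013,0,-0.0055,0,0,0,0.018,0.001,-0.006,0,0,0,0.023,0.001,-0.006,0,0,0,0.028,0.001,-0.005,0,0,0,0.033,0.001,-0.0035,0,0,0,0.037,0.001,-0.002,0,0,0],
)

```text
time: 13.22
ee_pos: [0.4848, -0.1084, 0.0569]
eef_rot: [0.521, 0.477, -0.48, -0.52]
ft_force: [-7.6, -8.5, 8.5]
width: 0.0005
```

```bash
python3 arc.py 57 .6 .72 .84 .96 1.08 1.2 1.32 1.44;python3 - <<'E'
from h import *
p=r.camera('top');i=p['image'][80:260,150:330];cv2.imwrite('pics/t5.png',cv2.resize(i[:,:,::-1],None,fx=3.3,fy=3.3,interpolation=cv2.INTER_CUBIC))
E
```

```text
[ 0.4848 -0.1084  0.0569] [-7.5957 -8.4637  8.4723]
[0.007, -0.0, 0.002, 0, 0, 0, 0.011, -0.0, 0.005, 0, 0, 0, 0.014, -0.0, 0.008, 0, 0, 0, 0.017, -0.0, 0.012, 0, 0, 0, 0.02, -0.0, 0.016, 0, 0, 0, 0.022, -0.0, 0.02, 0, 0, 0, 0.023, -0.0, 0.025, 0, 0, 0, 0.024, -0.0, 0.03, 0, 0, 0]
```

View pics/t5.png

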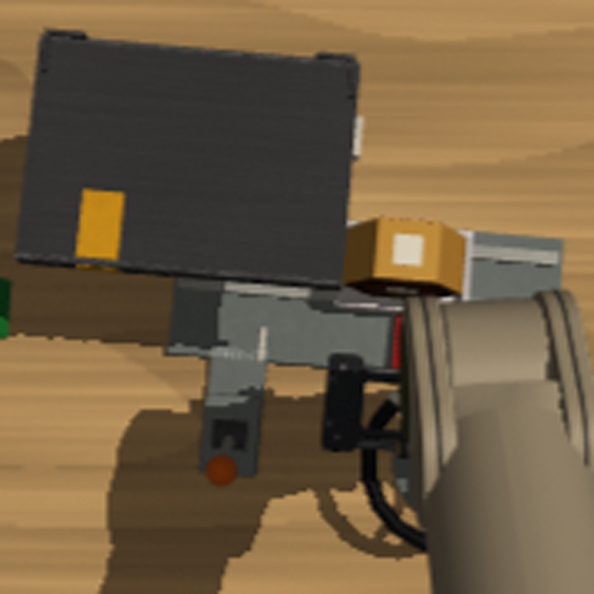

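```bash
sed -i 's/40\*/RR*/g; s/^out=\[\]/out=[];RR=34/' arc.py; python3 arc.py 57 .55 .65 .75 .85 .95 1.05 1.15 1.25
```

```text
[ 0.4848 -0.1076  0.0568] [-3.3865 -2.3536  3.8759]
[0.002, -0.0, 0.006, 0, 0, 0, 0.004, -0.0, 0.008, 0, 0, 0, 0.007, -0.0, 0.01, 0, 0, 0, 0.009, -0.0, 0.012, 0, 0, 0, 0.011, -0.0, 0.015, 0, 0, 0, 0.013, -0.0, 0.018, 0, 0, 0, 0.015, -0.0, 0.021, 0, 0, 0, 0.016, -0.0, 0.024, 0, 0, 0]
```

Request:
arm_command(
  deltas=[0.002,0,0.006,0,0,0,0.004,0,0.008,0,0,0,0.007,0,0.01,0,0,0,0.009,0,0.012,0,0,0,0.011,0,0.015,0,0,0,0.013,0,0.018,0,0,0,0.015,0,0.021,0,0,0,0.016,0,0.024,0,0,0],
)

```text
time: 14.28
ee_pos: [0.4645, -0.0908, 0.0576]
eef_rot: [0.522, 0.478, -0.478, -0.519]
ft_force: [4.7, -8.2, 5.5]
width: 0.0005
```

```bash
python3 arc.py 57 1.25 1.35 1.45 1.55 1.6 1.65 1.7 1.75;python3 - <<'E'
from h import *
p=r.camera('top');i=p['image'][80:260,150:330];cv2.imwrite('pics/t6.png',cv2.resize(i[:,:,::-1],None,fx=3.3,fy=3.3,interpolation=cv2.INTER_CUBIC))
E
```

```text
[ 0.4645 -0.0908  0.0576] [ 4.6955 -8.2065  5.4766]
[0.001, 0.001, 0.002, 0, 0, 0, 0.002, 0.001, 0.006, 0, 0, 0, 0.002, 0.001, 0.009, 0, 0, 0, 0.002, 0.001, 0.012, 0, 0, 0, 0.002, 0.001, 0.014, 0, 0, 0, 0.002, 0.001, 0.016, 0, 0, 0, 0.002, 0.001, 0.017, 0, 0, 0, 0.002, 0.001, 0.019, 0, 0, 0]
```

View pics/t6.png

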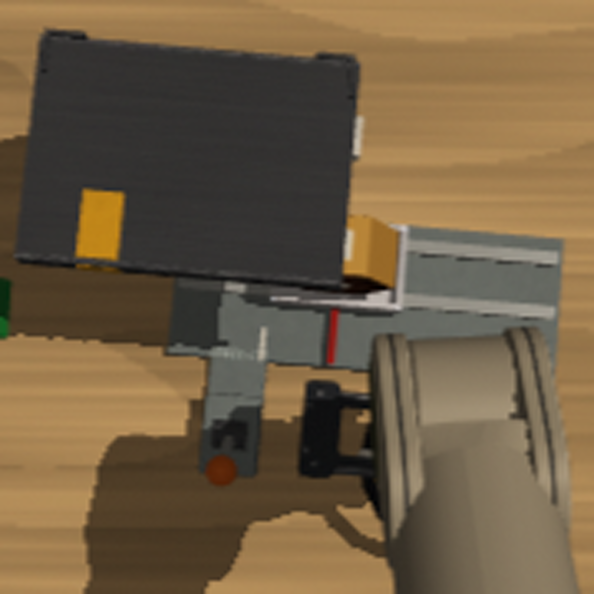

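Request:
arm_command(
  deltas=[0.001,0,0.002,0,0,0,0.002,0,0.005,0,0,0,0.002,0,0.007,0,0,0,0.002,0,0.009,0,0,0,0.002,0,0.011,0,0,0,0.002,0,0.013,0,0,0,0.002,0,0.015,0,0,0,0.002,0,0.016,0,0,0],
)

```text
time: 15.32
ee_pos: [0.4475, -0.0855, 0.0568]
eef_rot: [0.521, 0.479, -0.479, -0.52]
ft_force: [3.1, -3.4, 2.7]
width: 0.0004
```

```bash
python3 arc.py 57 1.65 1.75 1.8 1.85 1.9 2 2.1;python3 - <<'E'
from h import *
p=r.camera('top');i=p['image'][80:260,150:330];cv2.imwrite('pics/t7.png',cv2.resize(i[:,:,::-1],None,fx=3.3,fy=3.3,interpolation=cv2.INTER_CUBIC))
E
```

```text
[ 0.4475 -0.0855  0.0568] [ 3.1311 -3.3547  2.6581]
[-0.001, -0.0, -0.002, 0, 0, 0, -0.002, -0.0, 0.002, 0, 0, 0, -0.002, -0.0, 0.003, 0, 0, 0, -0.003, -0.0, 0.005, 0, 0, 0, -0.003, -0.0, 0.007, 0, 0, 0, -0.005, -0.0, 0.01, 0, 0, 0, -0.006, -0.0, 0.013, 0, 0, 0]
```

View pics/t7.png

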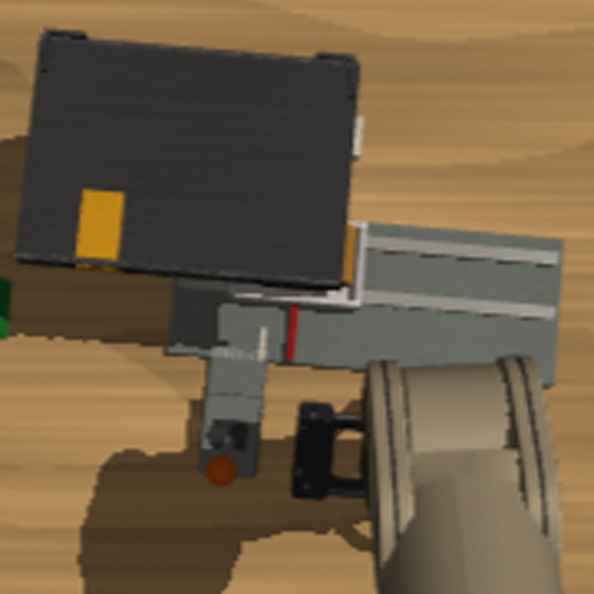

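Request:
arm_command(
  deltas=[-0.001,0,0.002,0,0,0,-0.002,0,0.004,0,0,0,-0.003,0,0.006,0,0,0,-0.004,0,0.008,0,0,0,-0.004,0,0.008,0,0,0],
)

```text
time: 16.0
ee_pos: [0.4392, -0.0888, 0.0568]
eef_rot: [0.521, 0.479, -0.479, -0.52]
ft_force: [3.7, -3.7, 4.6]
width: 0.0004
```

```bash
cat > ptr.py <<'E'
from h import *
import sys
p=r.camera('top');i=p['image'];cv2.imwrite(f'pics/{sys.argv[1]}.png',cv2.resize(i[160:220,200:260][:,:,::-1],None,fx=10,fy=10,interpolation=cv2.INTER_CUBIC))
hsv=cv2.cvtColor(i,cv2.COLOR_RGB2HSV).astype(int)
sub=np.zeros(i.shape[:2],bool);sub[170:195,195:300]=1
a=i.astype(int);m=sub&(a[:,:,0]>90)&(a[:,:,1]<60)
rr,cc=np.nonzero(m);print(len(rr),rr.mean(),cc.mean())
b=atz(p,(rr.mean(),cc.mean()),.026)
st=np.load('stand.npy');d=b[:2]-st[:2];print('stand',np.cos(st[2])*d[0]+np.sin(st[2])*d[1],-np.sin(st[2])*d[0]+np.cos(st[2])*d[1])
# mark: white pixels
m=sub&(a.min(2)>165);m[:, :222]=0;m[:,236:]=0;m[:177]=0
rr,cc=np.nonzero(m);print(len(rr),rr.mean(),cc.mean())
b=atz(p,(rr.mean(),cc.mean()),.012);d=b[:2]-st[:2];print('mark',np.cos(st[2])*d[0]+np.sin(st[2])*d[1],-np.sin(st[2])*d[0]+np.cos(st[2])*d[1])
E
python3 ptr.py t8; python3 arc.py 57 1.95 2 2.05 2.1
```

```text
38 179.89473684210526 231.28947368421052
stand -0.009925413390051334 -0.0053916073366913255
0 nan nan
mark nan nan
[ 0.4393 -0.0888  0.0568] [ 2.8026 -4.6137  4.0033]
[0.0, -0.0, 0.0, 0, 0, 0, -0.001, -0.0, 0.002, 0, 0, 0, -0.001, -0.0, 0.003, 0, 0, 0, -0.002, -0.0, 0.005, 0, 0, 0]ptr.py:12: RuntimeWarning: Mean of empty slice.
  rr,cc=np.nonzero(m);print(len(rr),rr.mean(),cc.mean())
  ret = ret.dtype.type(ret / rcount)
ptr.py:13: RuntimeWarning: Mean of empty slice.
  b=atz(p,(rr.mean(),cc.mean()),.012);d=b[:2]-st[:2];print('mark',np.cos(st[2])*d[0]+np.sin(st[2])*d[1],-np.sin(st[2])*d[0]+np.cos(st[2])*d[1])
```

View pics/t8.png

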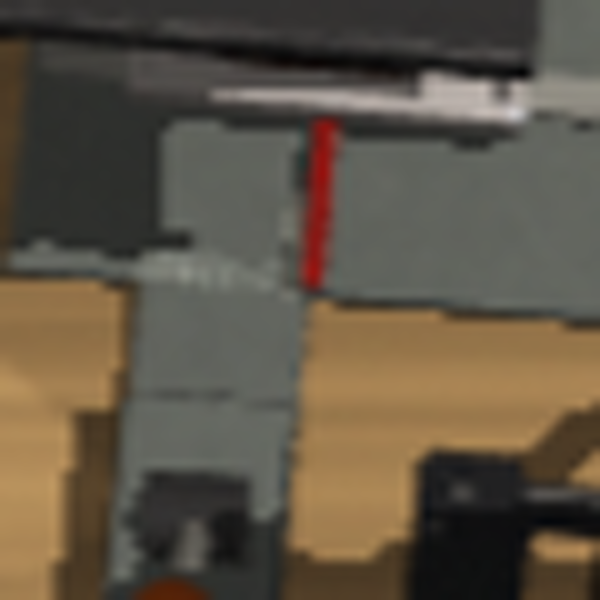

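```bash
python3 - <<'E'
from h import *
import pickle
p=pickle.load(open('top.pkl','rb'));a=p['image'].astype(int);print(a[176:192,224:236].min(2))
st=np.load('stand.npy')
for px in [(179,230),(184,229.5),(188,229)]:
    b=atz(p,px,.012);d=b[:2]-st[:2];print(-np.sin(st[2])*d[0]+np.cos(st[2])*d[1])
E
```

```text
[[ 91  90  90  92  92  91  91  91  90  90  91  91]
 [ 90  90  90  92  92  93  91  90  91  91  92  91]
 [ 90  90  90  92  92  92  93  92  92  91  90  91]
 [ 90  90  89  90  92 128 120  97  92  92  92  91]
 [ 91  89  89  88  88 142 131  97  92  91  91  90]
 [ 90  89  89  88  99 148 131  97  91  90  91  91]
 [ 91  90  90  90 102 148 119  88  90  90  90  89]
 [ 90  90  90  90 102 148 121  90  90  90  90  90]
 [ 90  90  90  91 115 154 122  91  90  90  90  91]
 [ 90  91  92  92 117 142 115  90  90  91  91  91]
 [ 96  91 101 106 133 155 126  95  90  90  90  90]
 [107 107 104  98 131 149 122  96  90  90  91  92]
 [101 104 112 102 131 138 109  91  90  90  91  91]
 [ 94  94  96  93 109 105  85  68  63  72  78  78]
 [ 92  92  93  93  94  94  78  70  70  52  39  40]
 [ 93  94  94  94  93  94  79  73  74  71  70  70]]
-0.0006789507771480944
-0.0005223658340536351
-0.00010154339129509046
```

Request:
arm_command(
  deltas=[-0.0005,0,0.001,0,0,0,-0.001,0,0.0025,0,0,0,-0.001,0,0.0025,0,0,0],
)

```text
time: 16.42
ee_pos: [0.4375, -0.0894, 0.0571]
eef_rot: [0.521, 0.479, -0.478, -0.52]
ft_force: [4.4, -3.9, 4.6]
width: 0.0005
```

```bash
python3 ptr.py t9 2>/dev/null; python3 arc.py 57 1.95 2 2.05 2.1
```

```text
42 179.8095238095238 230.23809523809524
stand -0.009934071589606727 -0.002289654378174559
0 nan nan
mark nan nan
[ 0.4374 -0.0894  0.057 ] [ 4.6775 -3.7229  5.1243]
[0.001, 0.0, -0.001, 0, 0, 0, 0.0, 0.0, 0.0, 0, 0, 0, -0.001, 0.0, 0.002, 0, 0, 0, -0.001, 0.0, 0.003, 0, 0, 0]
```

View pics/t9.png

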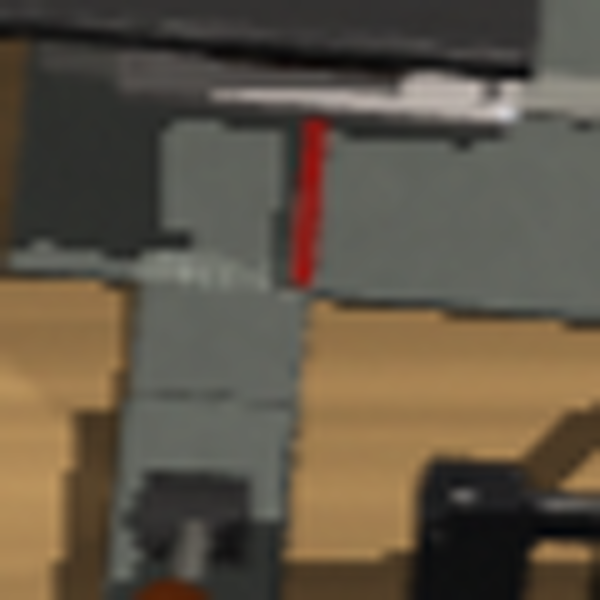

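Request:
arm_command(
  deltas=[-0.0004,0,0.001,0,0,0,-0.0004,0,0.001,0,0,0],
)

```text
time: 16.73
ee_pos: [0.4368, -0.0897, 0.0572]
eef_rot: [0.521, 0.479, -0.478, -0.52]
ft_force: [6.3, -3.0, 3.5]
width: 0.0006
```

```bash
python3 ptr.py t10 2>/dev/null
```

```text
36 179.94444444444446 229.86111111111111
stand -0.010426549431488616 -0.0012207777338616517
0 nan nan
mark nan nan
```

Request:
arm_command(
  deltas=[0.001,0,-0.003,0,0,0,0.002,0,-0.007,0,0,0,0.002,-0.03,-0.007,0,0,0,0.002,-0.08,-0.007,0,0,0,0.002,-0.12,-0.007,0,0,0],
)

```text
time: 17.4
ee_pos: [0.442, -0.0872, 0.1774]
eef_rot: [-0.52, -0.479, 0.479, 0.521]
ft_force: [0.5, -0.8, -0.5]
width: 0.0003
```

```bash
python3 ptr.py t11 2>/dev/null; python3 - <<'E'
from h import *
p=r.camera('top');i=p['image'][80:260,150:330];cv2.imwrite('pics/t12.png',cv2.resize(i[:,:,::-1],None,fx=3.3,fy=3.3,interpolation=cv2.INTER_CUBIC))
E
```

```text
35 179.88571428571427 229.77142857142857
stand -0.010275101187001342 -0.0009427118503992335
0 nan nan
mark nan nan
```

View pics/t12.png

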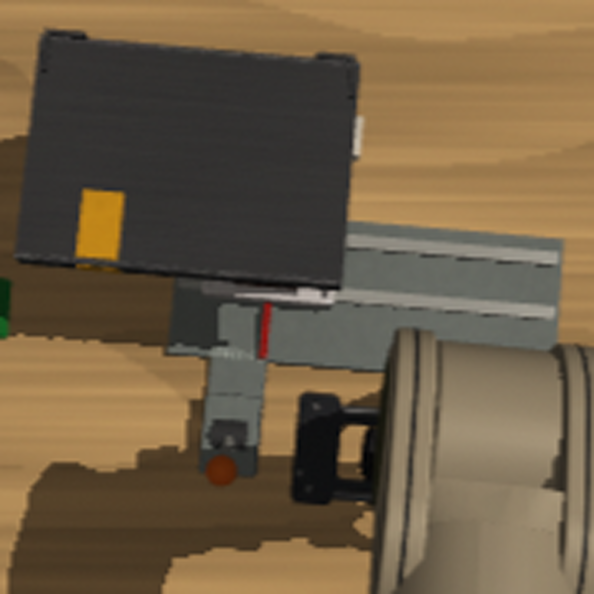

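```bash
python3 - <<'E'
from h import *
M=ori(np.pi/2-.0766)
delta([.405,.068,.16],M);delta([.405,.068,.085],M);delta([.489,.0615,.085],M)
E
```

```text
d [0.152, 0.0193, 0.052] [0.23, -0.36, -0.06]
d [0.152, 0.0943, 0.0523] [0.23, -0.36, -0.06]
d [0.1525, 0.0947, -0.0319] [0.23, -0.36, -0.06]
```

Request:
arm_command(
  deltas=[0.05,0,0.04,0,0,0,0.1,0,0.052,0,0,0,0.152,0.02,0.052,0,0,0,0.152,0.02,0.052,0,0,0,0.152,0.06,0.052,0,0,0,0.152,0.094,0.052,0,0,0,0.152,0.094,0.052,0,0,0],
)

```text
time: 18.38
ee_pos: [0.4011, 0.0673, 0.0803]
eef_rot: [-0.519, -0.477, 0.48, 0.522]
ft_force: [-0.7, 0.6, 0.5]
width: 0.0003
```

```bash
python3 - <<'E'
from h import *
M=ori(np.pi/2-.0766)
delta([.405,.068,.085],M);delta([.489,.0615,.085],M);s=r.read_state();print(s['ft_force'],s['joint_positions'])
p=r.camera('wrist');save(p,'w6')
p=r.camera('top');i=p['image'][160:240,180:290];cv2.imwrite('pics/t13.png',cv2.resize(i[:,:,::-1],None,fx=6,fy=6,interpolation=cv2.INTER_CUBIC))
E
```

```text
d [0.001, -0.0047, -0.0038] [-0.36, -0.39, 0.05]
d [0.0015, -0.0052, -0.0881] [-0.36, -0.39, 0.05]
[-0.7053  0.5648  0.532 ] [ 0.6847  0.066  -0.9623  2.1233  0.0614  0.987   1.1766]
```

View pics/w6.png

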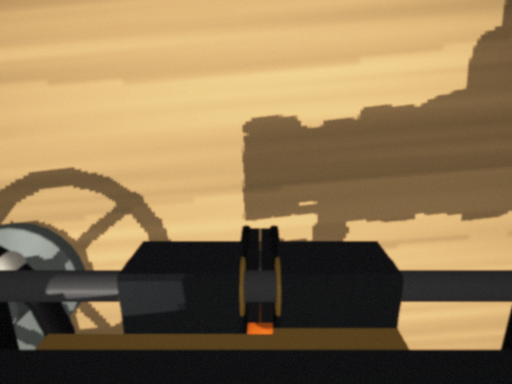

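View pics/t13.png

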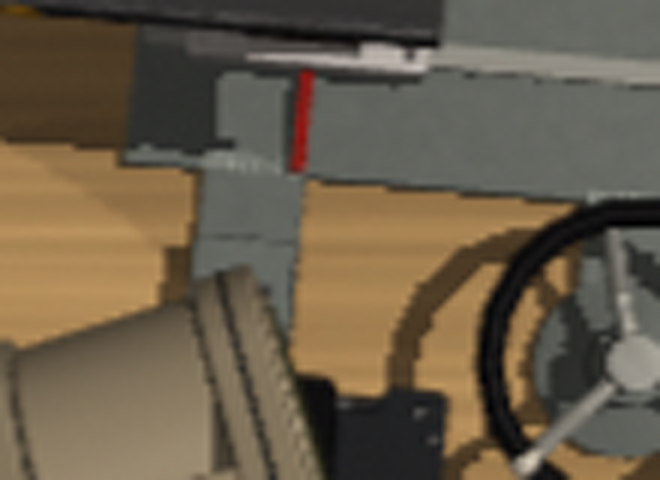

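Request:
arm_command(
  deltas=[0.001,-0.004,-0.012,0,0,0,0.001,-0.004,-0.024,0,0,0,0.001,-0.004,-0.036,0,0,0,0.001,-0.004,-0.048,0,0,0,0.001,-0.004,-0.06,0,0,0,0.001,-0.004,-0.07,0,0,0,0.001,-0.004,-0.08,0,0,0,0.001,-0.004,-0.087,0,0,0],
)

```text
time: 19.48
ee_pos: [0.485, 0.062, 0.0854]
eef_rot: [-0.517, -0.475, 0.483, 0.523]
ft_force: [-46.4, 0.6, 35.6]
width: 0.0003
```

```bash
python3 ptr.py t14 2>/dev/null; python3 - <<'E'
from h import *
s=r.read_state();print(s['ft_force'],s['ee_pos'])
p=r.camera('scene');i=p['image'][130:240,230:340];cv2.imwrite('pics/s14.png',cv2.resize(i[:,:,::-1],None,fx=5,fy=5,interpolation=cv2.INTER_CUBIC))
E
```

```text
3 172.33333333333334 230.66666666666666
stand 0.012333080135681164 -0.001587085618020991
0 nan nan
mark nan nan
[-26.7601   6.3347   9.989 ] [0.4845 0.0625 0.0852]
```

View pics/t14.png

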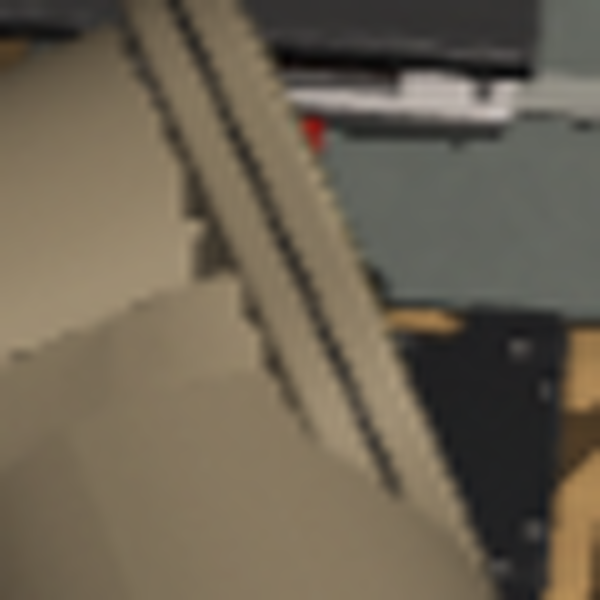

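View pics/s14.png

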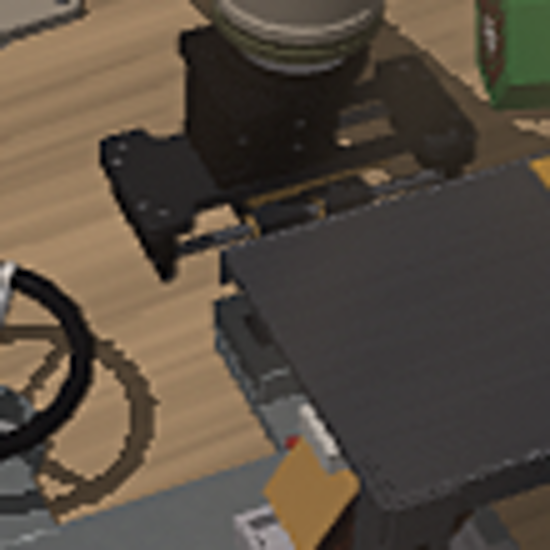

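Request:
arm_command(
  deltas=[0,0,0.02,0,0,0,0,-0.01,0.05,0,0,0,0,-0.06,0.06,0,0,0,0,-0.1,0.06,0,0,0],
)

```text
time: 20.08
ee_pos: [0.4304, 0.0665, 0.1883]
eef_rot: [0.521, 0.479, -0.479, -0.52]
ft_force: [0.4, -1.0, -0.0]
width: 0.0004
```

```bash
python3 ptr.py t15 2>/dev/null; python3 - <<'E'
from h import *
s=r.read_state();print(s['ft_force'],s['ee_pos'],s['joint_positions'])
p=r.camera('scene');i=p['image'][130:240,230:340];cv2.imwrite('pics/s15.png',cv2.resize(i[:,:,::-1],None,fx=5,fy=5,interpolation=cv2.INTER_CUBIC))
p=r.camera('wrist');save(p,'w15')
E
```

```text
35 179.88571428571427 229.77142857142857
stand -0.010275101187001342 -0.0009427118503992335
0 nan nan
mark nan nan
[3.5639 1.1078 5.707 ] [0.433  0.0672 0.1929] [ 0.7517 -0.0372 -0.9706  1.9298 -0.0297  1.2263  1.2796]
```

View pics/t15.png

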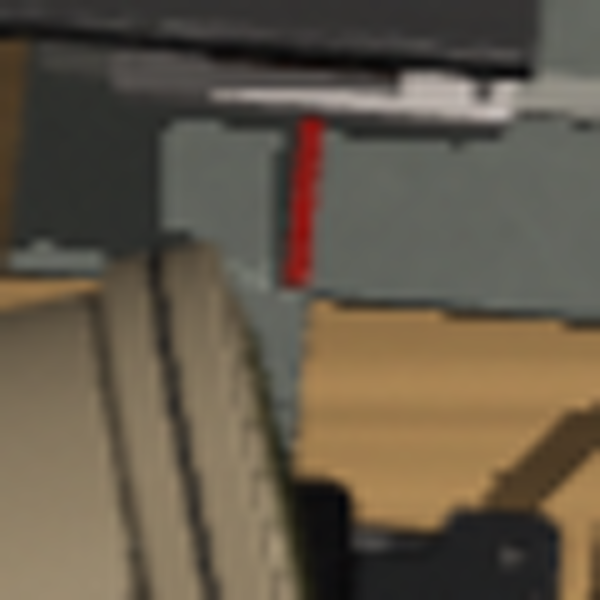

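View pics/s15.png

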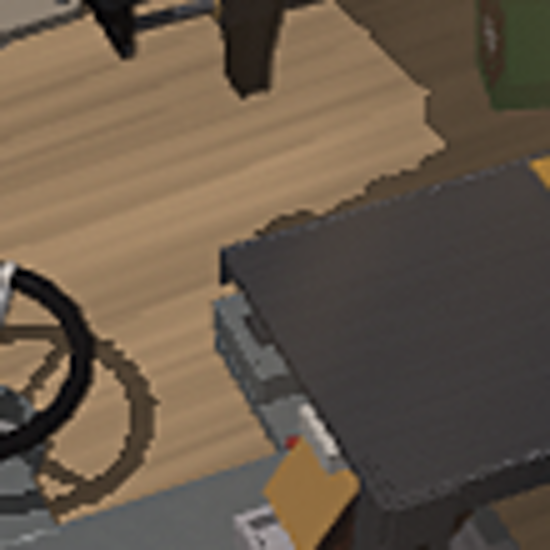

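View pics/w15.png

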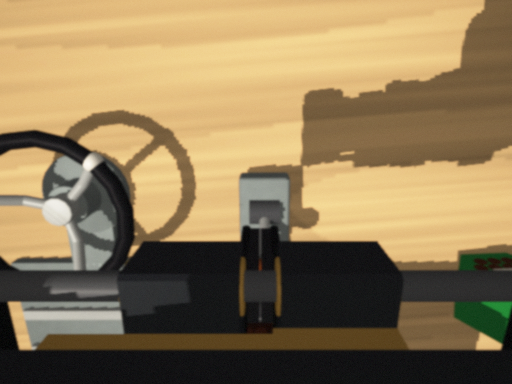

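```bash
python3 - <<'E'
from h import *
M=ori(np.pi/2-.0766,-np.deg2rad(47));print(M)
P=W((-90,115,150));print(P);delta(P,M)
E
```

```text
[[ 0.0765  0.7292 -0.68  ]
 [ 0.9971 -0.056   0.0522]
 [ 0.     -0.682  -0.7314]]
[0.4958 0.1611 0.15  ]
d [0.0999, 0.0386, -0.0552] [-46.73, -0.37, -0.23]
```

Request:
arm_command(
  deltas=[0.04,0,0,-9,0,0,0.08,0,-0.01,-18,0,0,0.1,0.01,-0.02,-27,0,0,0.1,0.02,-0.04,-36,-0.3,-0.2,0.1,0.038,-0.055,-46.7,-0.4,-0.2,0.1,0.038,-0.055,-46.7,-0.4,-0.2,0.1,0.038,-0.055,-46.7,-0.4,-0.2],
)

```text
time: 21.1
ee_pos: [0.4925, 0.1611, 0.1469]
eef_rot: [0.681, 0.632, -0.252, -0.271]
ft_force: [0.8, 0.1, 0.1]
width: 0.0004
```

```bash
python3 - <<'E'
from h import *
s=r.read_state();print(s['ft_force'],s['joint_positions'])
M=ori(np.pi/2-.0766,-np.deg2rad(47))
delta(W((-90,115,138)),M);delta(W((16,115,138)),M);delta(W((16,115,165)),M)
p=r.camera('top');i=p['image'][130:260,150:300];cv2.imwrite('pics/t16.png',cv2.resize(i[:,:,::-1],None,fx=4.5,fy=4.5,interpolation=cv2.INTER_CUBIC))
p=r.camera('wrist');save(p,'w16')
E
```

```text
[0.7616 0.1356 0.1335] [ 0.7363 -0.4922 -1.306   2.3944  0.23    0.2555  0.5969]
d [0.0003, 0.0085, 0.0042] [-0.44, 0.13, 0.02]
d [0.0001, 0.0854, -0.0687] [-0.44, 0.13, 0.02]
d [0.0001, 0.0669, -0.0883] [-0.44, 0.13, 0.02]
```

View pics/t16.png

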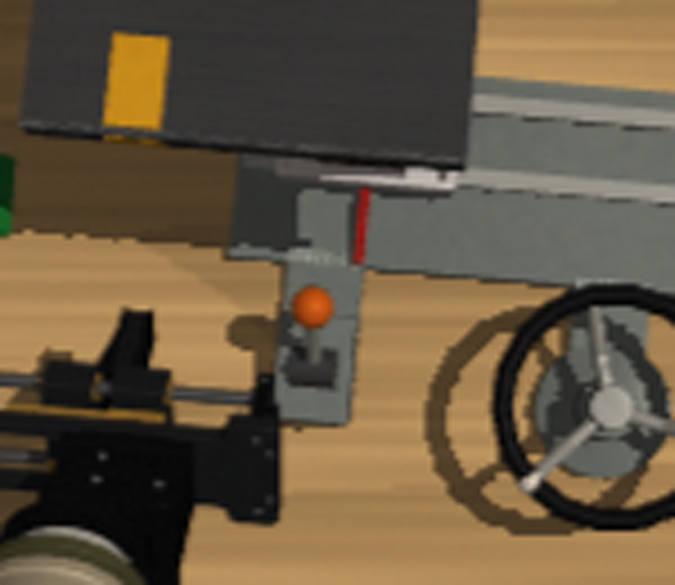

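View pics/w16.png

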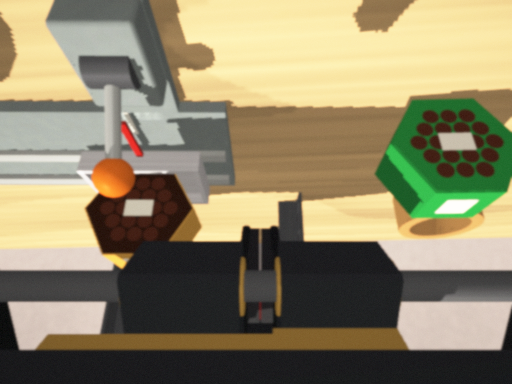

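```bash
python3 - <<'E'
from h import *
import pickle
p=pickle.load(open('top.pkl','rb'))
b=atz(p,(130+307/4.5,150+312/4.5),.095);print(b,W((-105,20,34)),W((-71.4,20,95)))
E
```

```text
[0.5057 0.0647 0.095 ] [0.4735 0.0676 0.034 ] [0.507 0.065 0.095]
```

Request:
arm_command(
  deltas=[0,0.02,-0.006,0,0,0,0,0.035,-0.02,0,0,0,0,0.05,-0.035,0,0,0,0,0.062,-0.047,0,0,0,0,0.07,-0.055,0,0,0,0,0.07,-0.055,0,0,0],
)

```text
time: 21.95
ee_pos: [0.5842, 0.1534, 0.141]
eef_rot: [0.683, 0.631, -0.25, -0.271]
ft_force: [0.3, -0.4, 1.0]
width: -0.0
```

```bash
python3 - <<'E'
from h import *
s=r.read_state();print(s['ft_force'],s['joint_positions'])
M=ori(np.pi/2-.0766,-np.deg2rad(47))
delta(W((16,115,138)),M);delta(W((16,115,165)),M)
p=r.camera('top');i=p['image'][110:240,130:280];cv2.imwrite('pics/t17.png',cv2.resize(i[:,:,::-1],None,fx=4.5,fy=4.5,interpolation=cv2.INTER_CUBIC))
p=r.camera('wrist');save(p,'w17')
E
```

```text
[ 0.2519 -0.4378  0.9698] [ 0.7686  0.2051 -1.4014  2.2403  1.4383  0.6522 -0.2069]
d [0.001, 0.0146, -0.0096] [-0.23, -0.16, -0.08]
d [0.0011, -0.0039, -0.0293] [-0.23, -0.16, -0.08]
```

View pics/t17.png

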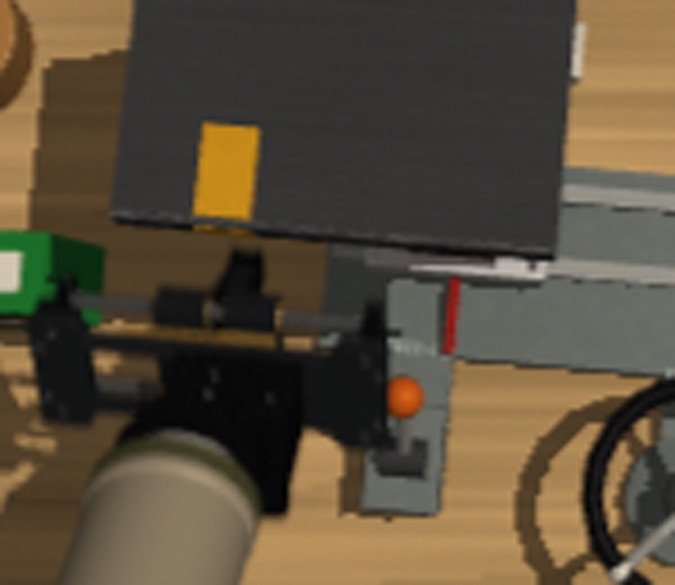

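View pics/w17.png

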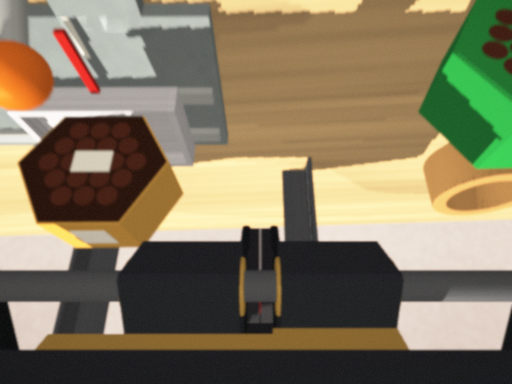

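Request:
arm_command(
  deltas=[0.001,0.007,-0.004,0,0,0,0.001,0.014,-0.009,0,0,0,0.001,0.0155,-0.011,0,0,0,0.001,0.0155,-0.011,0,0,0],
)

```text
time: 22.55
ee_pos: [0.6003, 0.1538, 0.1375]
eef_rot: [0.682, 0.631, -0.251, -0.271]
ft_force: [-3.2, -0.9, -1.4]
width: 0.0004
```

```bash
python3 - <<'E'
from h import *
s=r.read_state();print(s['ft_force'],s['joint_positions'])
M=ori(np.pi/2-.0766,-np.deg2rad(47))
delta(W((18,115,150)),M);delta(W((18,115,165)),M)
E
```

```text
[-3.1735 -0.854  -1.389 ] [ 0.7082  0.2725 -1.3442  2.2097  1.4852  0.6904 -0.2023]
d [-0.0007, -0.0063, -0.0113] [-0.37, 0.02, -0.02]
d [-0.0007, -0.0166, -0.0222] [-0.37, 0.02, -0.02]
```

Request:
arm_command(
  deltas=[0,-0.003,-0.004,0,0,0,0,-0.006,-0.008,0,0,0,0,-0.009,-0.011,0,0,0,0,-0.012,-0.014,0,0,0],
)

```text
time: 23.05
ee_pos: [0.5987, 0.1534, 0.1529]
eef_rot: [0.681, 0.631, -0.253, -0.273]
ft_force: [-2.6, 2.4, -31.1]
width: 0.0002
```

```bash
python3 - <<'E'
from h import *
s=r.read_state();print(s['ft_force'])
M=ori(np.pi/2-.0766,-np.deg2rad(47))
delta(W((18,115,165)),M)
p=r.camera('wrist');save(p,'w18')
E
```

```text
[ -2.607    2.4328 -31.1454]
d [-0.0002, -0.005, -0.012] [-0.68, 0.02, 0.01]
```

View pics/w18.png

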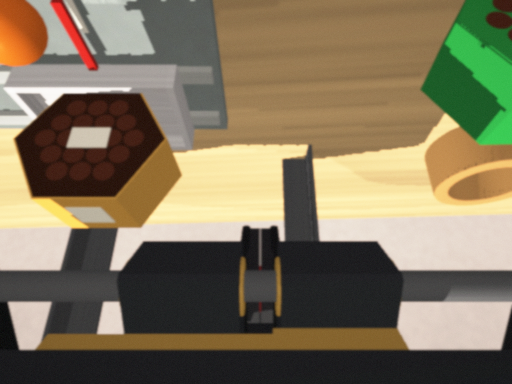

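Request:
arm_command(
  deltas=[0,0.006,0.007,0,0,0,0,0.012,0.014,0,0,0,0,-0.01,0.035,0,0,0,0,-0.036,0.058,0,0,0,0,-0.036,0.058,0,0,0],
)

```text
time: 23.72
ee_pos: [0.5368, 0.1602, 0.1413]
eef_rot: [0.682, 0.633, -0.25, -0.268]
ft_force: [0.9, -0.3, -0.5]
width: 0.0005
```

Request:
arm_command(
  deltas=[0,0,0,0,0,0,0,0,0,0,0,0,0,0,0,0,0,0,0,0,0,0,0,0],
  hand=1,
)

```text
time: 24.22
ee_pos: [0.5361, 0.1595, 0.1386]
eef_rot: [0.681, 0.632, -0.251, -0.271]
ft_force: [0.2, -1.0, -0.1]
width: 0.0324
```

```bash
python3 - <<'E'
from h import *
import pickle
s=r.read_state();print(s['ft_force'],s['joint_positions'])
T=tool();p=r.camera('wrist');p['T']=T@p['hand_eye'];save(p,'w19');pickle.dump(p,open('w19.pkl','wb'))
for n,X in dict(lip=(0,115,208),padfront_off=(16,115,150),pad_on=(16,115,162),podf=(26,115,164)).items(): print(n,proj(p,W(X),p['T']))
print(T[:3,3])
E
```

```text
[ 0.1941 -0.9928 -0.1266] [ 0.7709 -0.114  -1.3809  2.3275  1.1589  0.427  -0.1408]
lip (np.float64(394.9147342955712), np.float64(257.26794586782074))
padfront_off (np.float64(293.2242930144643), np.float64(257.51085647735897))
pad_on (np.float64(311.87976813237833), np.float64(257.4903673878599))
podf (np.float64(316.8152759922106), np.float64(257.5518410110904))
[0.5361 0.1595 0.1386]
```

View pics/w19.png

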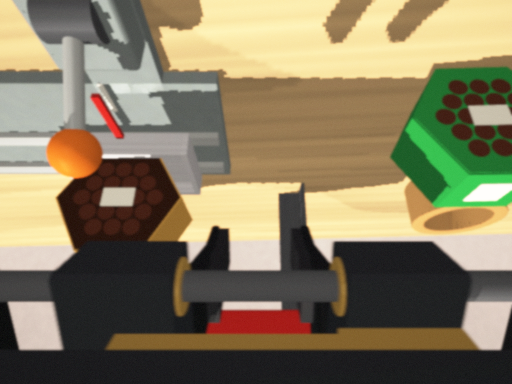

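```bash
python3 - <<'E'
from h import *
import pickle
p=pickle.load(open('w19.pkl','rb'))
for z in (150,152,156,159,160,162):
    print(z,[np.round(proj(p,W((x,115,z)),p['T'])[0],1) for x in (16,66)],[np.round(proj(p,W((16,y,z)),p['T'])[1],1) for y in (80,150)],[np.round(proj(p,W((66,y,z)),p['T'])[1],1) for y in (80,150)])
a=p['image'].astype(int);m=(a[:,:,0]>110)&(a[:,:,1]<50)&(a[:,:,2]<50);m[:250]=0
for rr in range(296,336,2): 
    c=np.nonzero(m[rr])[0];print(rr,len(c),c.min() if len(c) else None,c.max() if len(c) else None, end=' | ')
E
```

```text
150 [np.float64(293.2), np.float64(304.1)] [np.float64(205.9), np.float64(309.1)] [np.float64(214.6), np.float64(301.0)]
152 [np.float64(296.3), np.float64(306.7)] [np.float64(205.7), np.float64(309.3)] [np.float64(214.4), np.float64(301.1)]
156 [np.float64(302.4), np.float64(312.0)] [np.float64(205.3), np.float64(309.7)] [np.float64(214.1), np.float64(301.4)]
159 [np.float64(307.1), np.float64(315.9)] [np.float64(205.0), np.float64(310.0)] [np.float64(213.9), np.float64(301.6)]
160 [np.float64(308.7), np.float64(317.2)] [np.float64(204.9), np.float64(310.1)] [np.float64(213.8), np.float64(301.7)]
162 [np.float64(311.9), np.float64(319.9)] [np.float64(204.7), np.float64(310.3)] [np.float64(213.7), np.float64(301.8)]
296 0 None None | 298 0 None None | 300 0 None None | 302 0 None None | 304 0 None None | 306 0 None None | 308 0 None None | 310 16 282 297 | 312 77 222 298 | 314 78 221 298 | 316 79 221 299 | 318 79 221 299 | 320 81 220 300 | 322 83 219 301 | 324 102 208 309 | 326 102 208 309 | 328 103 207 309 | 330 104 207 310 | 332 104 207 310 | 334 0 None None |
```

Request:
arm_command(
  deltas=[0,0,0,0,0,0,0,0,0,0,0,0,0,0,0,0,0,0],
)

```text
time: 24.65
ee_pos: [0.536, 0.1593, 0.1388]
eef_rot: [0.682, 0.632, -0.251, -0.271]
ft_force: [0.4, -0.2, -0.4]
width: 0.0664
```

```bash
python3 - <<'E'
from h import *
T=tool();p=r.camera('wrist');Tc=T@p['hand_eye'];save(p,'w20');print(r.read_state()['width'])
for z in (150,160,162,164): print(z,np.round(proj(p,W((16,115,z)),Tc)[0],1))
print('pod',proj(p,W((26,115,164)),Tc),'upright bottom',[proj(p,W((142,y,0)),Tc) for y in (175,)], 'mark',proj(p,W((-35,0,12)),Tc),'bedcorner',proj(p,W((-35,85,12)),Tc))
a=p['image'].astype(int);m=(a[:,:,0]>110)&(a[:,:,1]<50)&(a[:,:,2]<50);m[:250]=0
print([(rr,int(m[rr].sum())) for rr in range(300,336,2)])
E
```

```text
0.06990326062383571
150 292.9
160 308.4
162 311.5
164 314.7
pod (np.float64(316.45034185113764), np.float64(257.8574828923013)) upright bottom [(np.float64(183.4973722649362), np.float64(308.06298297600483))] mark (np.float64(84.99955929201717), np.float64(99.76887440829785)) bedcorner (np.float64(85.06745367839919), np.float64(216.70842327382746))
[(300, 0), (302, 0), (304, 0), (306, 0), (308, 0), (310, 26), (312, 103), (314, 104), (316, 105), (318, 105), (320, 105), (322, 105), (324, 105), (326, 105), (328, 106), (330, 107), (332, 107), (334, 0)]
```

View pics/w20.png

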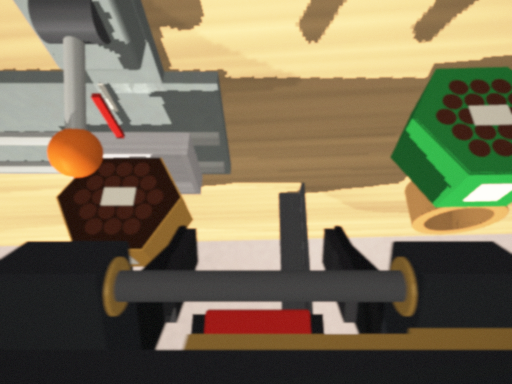

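Request:
arm_command(
  deltas=[0,-0.04,0,5,0,0,0,-0.08,0,14,0,0,0,-0.12,-0.01,23,0,0,0,-0.15,-0.03,32,0,0,0,-0.17,-0.04,40,0,0,0,-0.17,-0.05,46,0,0,0,-0.17,-0.05,46,0,0],
)

```text
time: 25.58
ee_pos: [0.4488, 0.1649, 0.2913]
eef_rot: [0.521, 0.482, -0.478, -0.518]
ft_force: [-0.2, 0.3, -0.6]
width: 0.0869
```

```bash
python3 ptr.py t21 2>/dev/null; python3 - <<'E'
from h import *
s=r.read_state();print(s['time'],s['ft_force'],s['joint_vel'],s['joint_positions'],s['ee_pos'])
p=r.camera('scene');save(p,'s21')
p=r.camera('top');save(p,'t22')
E
```

```text
34 179.6764705882353 229.8235294117647
stand -0.009643340838404551 -0.0010404848149049735
0 nan nan
mark nan nan
25.625 [-0.4111 -0.9555 -0.8489] [-0.002  -0.0805 -0.0272  0.0809  0.001  -0.0708 -0.0067] [ 0.1887  0.0012 -0.6307  1.7012  0.0025  1.4331  1.0504] [0.448  0.1651 0.2907]
```

View pics/s21.png

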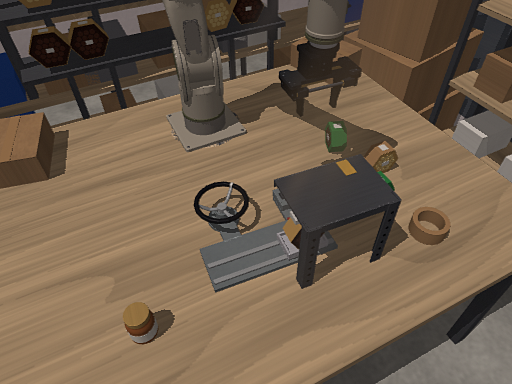

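View pics/t22.png

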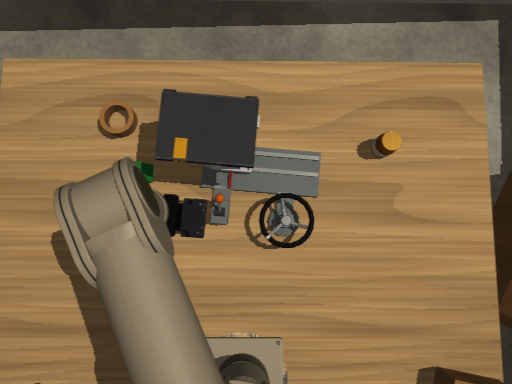

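```bash
python3 -c "
from bench import r
print(r.close_job())"
```

```text
the job is handed in; nothing more can be done
None
```

I carried out all four steps and handed the job in at about 26 s of the 72 s allowed. The hand-in gives no verdict, so success is not confirmed.

- **Pack:** The brown pack went into the tray upright while the carriage was still out. Its label measured within about 3 mm of where the tray centre should put it. It still looked upright in the last wrist views.
- **Carriage:** I turned the handwheel by pushing a spoke. The pointer stands about 1 mm from the mark, and the same value came up again after the lock and switch steps.
- **Lock lever:** I pushed it to its stop, with about 46 N at the wrist at the end. The ball measured within about 1.5 mm of its fully-over position.
- **Switch:** I lifted the pad from below until the wrist showed about 31 N, against the 4 to 5 N it needs. The wrist view then put its edge about 11 mm above the off position.
- **Rest of the scene:** The gold pack, jar and tape roll looked unmoved in the last pictures, and the arm ended clear of everything.

Two checks were weaker:
- **Mark:** The colour search for the white mark found nothing. I used the mark's pixels from the first top picture instead.
- **Switch height:** In the wrist view used for it, a bed corner appeared about 13 pixels from where it was predicted. The height is therefore rough, but that error would put the pad higher, not lower.

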